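Shut and lock the keeper bar over the inspected nozzles

ROBOT

A 7-joint arm with a two-finger parallel gripper is mounted at the origin on the work surface. World frame = base frame: x ahead of the robot, y to its left, z up, the work surface at z = 0. Lengths are in m, angles in rad, forces in N, time in s.
With the tool pointing down it reaches from about 0.4 to 0.9 m from the base axis. Payload 5.6 kg.
Tool frame: the origin (TCP) lies midway between the tips of the shut fingers; the grasp point (between the pads) lies 19 mm behind it (ctrl.tcp_to_grasp is the distance from the TCP to the grasp point, in m); z points along the fingers, y is the line along which they close (so a half turn about z gives the same grasp; the last joint's range is limited). The gripper opens to 92 mm and grips with 3 to 60 N. Pads are 20 mm wide; open, the fingers measure 128 mm over their backs; the gripper's body (75 mm by 189 mm) begins 69 mm behind the grasp point.
Start: joints at [-1.278, 0.468, -0.012, 1.603, 0.006, 1.071, -0.056], TCP at [0.214, 0.614, 0.192] pointing down, gripper open.
Joint ranges: [-2.53, 2.53], [-0.31, 2.02], [-1.57, 1.55], [0.28, 2.44], [-1.29, 4.43], [0.15, 1.84], [-2.92, 2.92]. Speed limits (rad/s): [2.57, 2.57, 3.14, 3.14, 3.14, 3.14, 3.14].

INTERFACE

Orientations are given as a rotation vector (axis times angle).
In Python, from bench import ctrl, viewer, job gives the robot as it stands.
- The arm moves only by the tool apply_moves, never from a script. Its argument "rows" is a list of rows, each a list of 7 numbers: the turn, a rotation vector about the tool's x, y, z in rad, then the shift along the tool's x, y, z in mm, then the finger opening in mm, from 0 to 91.9. A call has 1 to 20 rows; each row is the pose to reach, as a shift and turn from the pose commanded when the call began, along the tool's axes at that moment; what a row does not reach only later rows make up. A row lasts 1/8 s, in which the tool goes at most 62.5 mm and 10.7 degrees, less where a joint would pass 70% of its speed; a pose out of reach is approached as far as the arm can. A call with a gripper value outside its range is refused whole. The fingers move at their own pace and stop on an object; "grip_force" is the grip in N (left out, the last holds). Time passes only in rows, so rows that repeat a pose let the fingers close. It gives the time, the measured TCP pose, the force, the opening and the grip force at its end, in the units of the state.
- ctrl.read_state(): the state, without advancing time (a new reading comes with each control period).
- viewer.get_image(name): name is "scene" or "top" or "wrist"; returns (picture, depth): 384x512x3 uint8, blue, green, red; 384x512 float32, m along the optical axis (not along the pixel's ray), 0 where there is no reading.
- viewer.camera_model(name): a dict with "fx", "fy", "cx", "cy" (pixels), "k1" (the pictures are not rectified: a ray, as slopes to the right and down, at radius r is drawn at 1 + k1 r^2 times it, then the intrinsics apply), "extrinsics" (4x4, takes a point from camera to world coordinates). Camera axes: x right, y down, z forward; pixel columns grow to the right and rows downward; lengths in m; the calibration is good to about 2 mm. A picture is of the moment at which its call begins: read the wrist's pose just before it. camera_model takes no time and is no camera call; for the wrist camera it gives the pose at the moment of the call.
- job.hand_in(): hands the job in; it is judged then, once.
The state is a dict: "time_s": time; "joints": joint angles; "qd": joint speeds; "joint_efforts": joint torques, N m; "tcp_pos": TCP position; "tool_rot": TCP orientation; "ft_force": force on the tool from outside, world axes, zero at the start; "moment": the same for the moment, N m; "grip_width": finger opening in m; "grasp_force": force on a finger pad.
Only numpy, scipy, OpenCV 4.12 (cv2) and the standard library are available. Lean on these libraries where they do the work, as an engineer would, in place of code of your own. Each camera call takes 0.05 s, during which the arm holds its last target. There are 200 camera calls.

TASK

Swing the open keeper bar down over the three brass nozzles and press its end down until it snaps under the sprung catch and stays down by itself, pressing no harder than that needs so that the rubber stop is not crushed. Then reach into the guarded well and turn the black lock knob clockwise (seen from above) as far as it goes. Leave the nozzles in their cradles and the other things where they lie, and let go of everything.

Things in the scene. Friction and masses are not known exactly. Their poses are not given: they have to be found in the camera images.
- tray: Stainless tray 380 x 440 mm, rim 18 high, floor 4 mm above the table; fixed, level. Origin on the table below the nozzle row; x along the nozzles (away from the robot at yaw 0), y from catch to hinge. In this frame, mm: nozzles at y 65, 12, -41 (x -60 to 60); hinge (0,125); catch (0,-150); knob (-125,-85). Loose things lie in front of and behind the nozzles.
- hinge (a point): The hinge axis of the keeper bar, on the tray at (0, 125) mm, 66 mm above the table; the axis runs along the tray's x; this point's axes are the tray's. Two steel cheeks stand here, 42 mm wide over all, 78 mm high.
- catch_slot (a point): Fixed point on the tray below the catch block, at (0, -150, 4) mm, axes as the tray's. The block stands 12 mm to either side along y, its top 100 mm above the table, give or take 9; cheeks beside it, 62 mm wide over all, are 78 mm high. The block is set by hand to a height that differs up to 9 mm up or down, so the shut angle of the bar is not known before: it is found by pressing.
- paddle (a point): Centre of the wide end (paddle) of the keeper bar, 215 mm from the hinge axis. The flat steel bar is 20 mm wide, 12 thick; the paddle is 34 wide (along the hinge axis), 44 long, 12 thick; beyond it a thin blade, 4 thick, 22 wide, ends 252 mm from the hinge. These axes turn with the bar: y points to the hinge, z out of the bar's upper face (up when shut).
- keeper (a joint): Angle of the keeper bar, rad: level at 0, growing as its end rises, upright at 1.57, limit 1.9; caught at about -0.04 to 0.04. At angle a a point r from the hinge lies r*cos(a) towards the tray's -y and r*sin(a) above the hinge. The bar weighs 0.2 kg; a stiff hinge (0.35 N m) holds it where it is left.
- tongue (a joint): Sprung steel tongue of the catch, m: 0 = fully out, up to 0.012 pushed back. The bar's blade pushes it back some 5 mm while riding down its bevel, then it snaps out over the blade. Spring 5 to 8 N. A bar let go before the snap is not held: it stays up on the bevel.
- stop (a joint): Rubber stop below the blade, in the catch block, m: 0 = free, grows as it is pressed, 3 N per mm. At about 3.5 mm the bar is caught (about 16 N pressed down on the paddle's middle); beyond 8 mm (about 28 N there) it is crushed and spoilt. Slow pressing to about 20 N is right. Over 2 mm with nothing touching the bar means that the catch holds.
- knob_grip (a point): Grip point of the lock knob, on its axis, 40 mm above the table. Black, with an upright bar grip 44 mm long (this point's x), 13 wide (its y, the way to pinch it), from 16 to 50 mm above the table, on a disc 48 across; a white mark shows the +x end. It turns with the knob.
- knob (a joint): Turn of the lock knob, rad, growing clockwise seen from above; 0 to 2.4 (hard stop, locked). At 0 its bar lies along the tray's x. Friction 0.08 N m. It needs two grasps.
- well (a point): Middle of the mouth of the knob's guard, a fixed round aluminium wall, 100 mm inside and 110 mm outside diameter, 5 mm thick, its lip 66 mm above the table, 16 mm above the knob's top. Fingers that measure over 95 mm across their backs strike the lip.
- micrometer_center (a point): Black thread micrometer, 165 mm long, 18 mm high, lying on the tray behind the cradles; point half-way up. A bystander.
- plug_center (a point): White nylon plug, 44 mm across, 60 mm high, standing on the tray in front of the cradles near the hinge side; its centre. A bystander.
- washer_center (a point): Bronze flange washer, 76 mm across, 16 mm high, lying flat on the tray in front of the cradles; its centre. A bystander.
- oil: Grey oil bottle, 60 mm across, 150 mm high, standing on the table to the robot's right; origin under its base. A bystander.
- brush: Hand brush lying on the table to the robot's right; origin at the middle of its underside. A bystander.
- nozzle0_center (a point): Brass garden nozzle, 120 mm long, 32 mm across at its thick end, lying along the tray's x in V cradles, nearest the hinge; its centre, about 30 mm above the table (its top is 46 mm above the table at the thick end, 43 mm under the bar). It must stay there.
- nozzle1_center (a point): Brass garden nozzle, 120 mm long, 32 mm across at its thick end, lying along the tray's x in V cradles, in the middle; its centre, about 30 mm above the table (its top is 46 mm above the table at the thick end, 43 mm under the bar). It must stay there.
- nozzle2_center (a point): Brass garden nozzle, 120 mm long, 32 mm across at its thick end, lying along the tray's x in V cradles, nearest the catch; its centre, about 30 mm above the table (its top is 46 mm above the table at the thick end, 43 mm under the bar). It must stay there.

How it is judged:
On the way, in this order (a step that is already met when the one before it is completed fails the run):
1. the keeper bar is down, the catch's tongue has snapped out over its blade and the rubber stop is pressed under it (value of joint keeper below 0.09 rad and value of joint tongue below 0.003 m and value of joint stop above 0.002 m), for 0.2 s.
2. the lock knob is turned clockwise to its stop (value of joint knob above 2.25 rad), for 0.1 s.
At the end, for the whole second after the job is handed in: Keeper bar shut (under 0.09 rad), held by the catch alone: tongue within 3 mm of out, rubber stop pressed over 2 mm; lock knob over 2.25 rad (within 0.15 of its stop); both at rest; nozzles within 15 mm and the other things within 30 mm of their start (all of step 1 and value of joint knob above 2.25 rad and velocity of joint each of keeper, knob below 0.05 rad/s and distance of each of nozzle0_center, nozzle1_center, nozzle2_center from where it was at the start of the episode below 0.015 m and distance of each of micrometer_center, plug_center, washer_center, oil, brush from where it was at the start of the episode below 0.03 m); the robot touches nothing.
It fails at once if the rubber stop was crushed (pressed more than 8 mm) (value of joint stop above 0.008 m).
It fails at once if a nozzle was shifted by more than 15 mm (distance of any of nozzle0_center, nozzle1_center, nozzle2_center from where it was at the start of the episode above 0.015 m).
It fails at once if a bystander was shifted by more than 30 mm (distance of any of micrometer_center, plug_center, washer_center, oil, brush from where it was at the start of the episode above 0.03 m).
It also fails if it takes over 66 s, if anything falls off the work surface, if the arm or the gripper's body presses on something with over 40 N, if the wrist force passes 120 N, or if a joint passes its speed limit or range.

## Working session

There is one attempt and no reset: what is moved stays moved. The work goes in short steps, Python scripts to look and compute and a tool call to move; the robot and the scene stay as the last step left them, time stands still between calls to the robot, and variables do not carry over. Pictures are saved under pics/ and viewed, at most 10 in all, crops included, and the job is handed in when it is done.

Besides the shell and the picture viewer there is one more tool, called after ">>>" in YAML: its name, and indented under it one key for each argument. apply_moves: Moves the arm, as the interface text tells. Its arguments: {"type":"object","properties":{"rows":{"type":"array","items":{"type":"array","items":{"type":"number"}}},"grip_force":{"type":"number"}},"required":["rows"]}

```bash
mkdir -p pics; cat > h.py <<'E'
import numpy as np,cv2
from scipy.spatial.transform import Rotation as R
from bench import ctrl,viewer,job
def pix2w(m,d,u,v,z=None):
    K=np.array([[m['fx'],0,m['cx']],[0,m['fy'],m['cy']],[0,0,1.]])
    x,y=(u-m['cx'])/m['fx'],(v-m['cy'])/m['fy']
    a,b=x,y
    for _ in range(20):
        s=1+m['k1']*(a*a+b*b); a,b=x/s,y/s
    E=np.array(m['extrinsics'])
    ray=E[:3,:3]@np.array([a,b,1]); o=E[:3,3]
    t=d[int(round(v)),int(round(u))] if z is None else (z-o[2])/ray[2]
    return o+t*ray
def snap(name,fn):
    m=viewer.camera_model(name); im,d=viewer.get_image(name)
    cv2.imwrite('pics/'+fn+'.png',im); np.savez('pics/'+fn+'.npz',d=d,**{k:np.array(v) for k,v in m.items()})
    return im,d,m
def load(fn):
    z=np.load('pics/'+fn+'.npz'); m={k:z[k] for k in z.files if k!='d'}; return z['d'],m
E
python3 - <<'E'
from h import *
s=ctrl.read_state();print({k:np.round(v,3) for k,v in s.items()}, ctrl.tcp_to_grasp)
a=snap('top','top0')[0];b=snap('scene','sc0')[0]
cv2.imwrite('pics/top0b.png',cv2.resize(a,(800,600)))
cv2.imwrite('pics/sc0b.png',cv2.resize(b,(800,600)))
E
```

```text
{'time_s': np.float64(0.0), 'joints': array([-1.278,  0.468, -0.012,  1.604,  0.006,  1.071, -0.056]), 'qd': array([ 0.001, -0.   ,  0.001,  0.001, -0.   , -0.   , -0.   ]), 'joint_efforts': array([-0.0000e+00, -5.2056e+01, -1.3000e-02, -2.4375e+01, -5.7000e-02,
        1.7000e-02,  0.0000e+00]), 'tcp_pos': array([0.214, 0.613, 0.191]), 'tool_rot': array([-5.250e-01, -3.097e+00,  3.000e-03]), 'ft_force': array([ 0.265, -0.125,  0.204]), 'moment': array([0.004, 0.006, 0.002]), 'grasp_force': np.float64(0.0), 'grip_width': np.float64(0.092)} 0.0187
```

View pics/top0b.png

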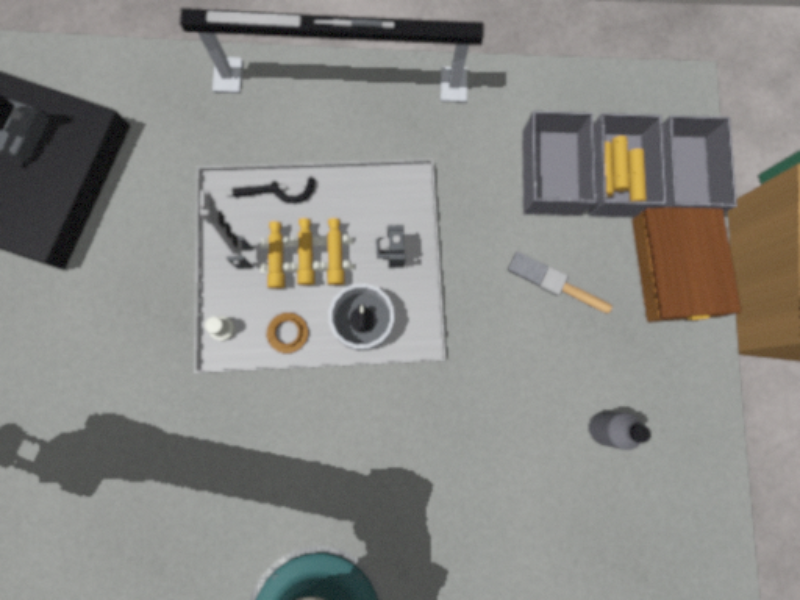

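View pics/sc0b.png

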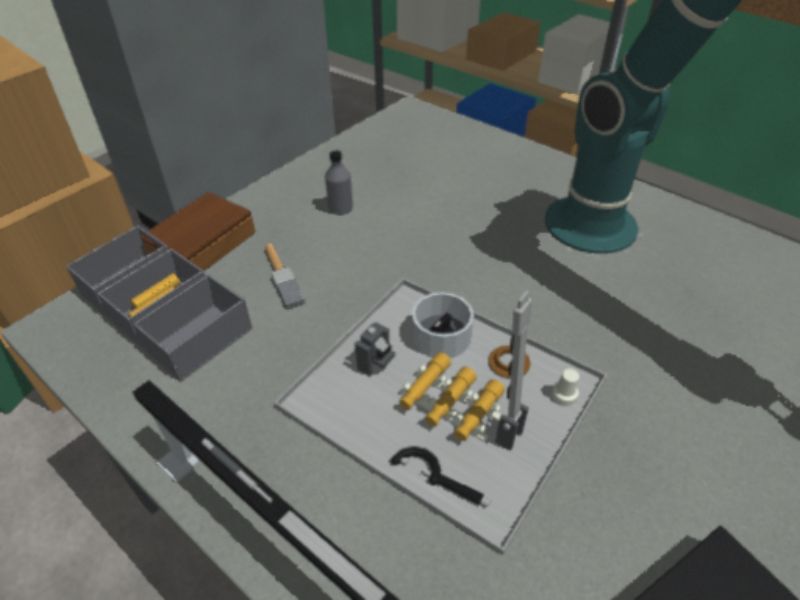

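The top view shows the tray with corners at (198,165), (434,162), (444,358) and (197,370). The hinge is near (243,262), the catch near (395,245), the well near (363,317), and the bar rises to (207,200). The scene view confirms that the bar is nearly upright.

```bash
python3 - <<'E'
from h import *
d,m=load('top0')
for n,p,z in [('tl',(198,165),.018),('tr',(434,162),.018),('br',(444,358),.018),('bl',(197,370),.018),('well',(363,317),.066),('catch',(395,243),.09),('hinge',(243,262),.078),('n0',(275,254),None),('n2',(335,251),None),('plug',(213,326),None),('bartop',(207,200),None),('bartop2',(212,207),None)]:
    print(n,np.round(pix2w(m,d,p[0]*.64,p[1]*.64,z),3))
# tray pose fit from corners
c=[pix2w(m,d,u*.64,v*.64,.018)[:2] for u,v in [(198,165),(434,162),(444,358),(197,370)]]
t=np.array([(.19,.22),(.19,-.22),(-.19,-.22),(-.19,.22)])
# well centre constraint later
c=np.array(c);cc=c.mean(0);print(cc,c-cc)
# scene: bar points (gray points high above the tray)
for f in('sc0','top0'):
    d,m=load(f)
    vs,us=np.mgrid[0:384,0:512]
    K=np.array([[m['fx'],0,m['cx']],[0,m['fy'],m['cy']],[0,0,1.]])
    pts=cv2.undistortPoints(np.stack([us.ravel(),vs.ravel()],1).astype(float)[:,None],K,np.array([m['k1'],0,0,0.]))[:,0]
    P=np.c_[pts,np.ones(len(pts))]*d.ravel()[:,None]
    P=P@m['extrinsics'][:3,:3].T+m['extrinsics'][:3,3]
    P=P[d.ravel()>0]; np.save('pics/'+f+'_P.npy',P)
    k=(abs(P[:,0]-.6)<.2)&(abs(P[:,1]-.15)<.25)&(P[:,2]>.11)&(P[:,2]<.5)
    Q=P[k];print(f,len(Q))
    for lo in np.arange(.11,.36,.03):
        q=Q[(Q[:,2]>=lo)&(Q[:,2]<lo+.03)]
        if len(q):print(round(lo,2),len(q),np.round(q.mean(0),3),np.round(q.min(0),3),np.round(q.max(0),3))
E
```

```text
tl [0.779 0.256 0.018]
tr [ 0.803 -0.183  0.018]
br [ 0.434 -0.206  0.018]
bl [0.402 0.226 0.018]
well [ 0.497 -0.062  0.066]
catch [ 0.623 -0.112  0.09 ]
hinge [0.584 0.145 0.078]
n0 [0.609 0.099 0.043]
n2 [ 0.618 -0.006  0.041]
plug [0.475 0.191 0.063]
bartop [0.614 0.137 0.301]
bartop2 [0.614 0.139 0.272]
[0.60484938 0.02326431] [[ 0.17460379  0.23264429]
 [ 0.19823364 -0.20578736]
 [-0.17047937 -0.2292807 ]
 [-0.20235805  0.20242377]]
sc0 656
0.11 82 [0.621 0.157 0.126] [0.607 0.145 0.11 ] [0.626 0.163 0.14 ]
0.14 66 [0.621 0.156 0.156] [0.606 0.143 0.141] [0.627 0.161 0.169]
0.17 92 [0.622 0.151 0.185] [0.605 0.139 0.17 ] [0.627 0.158 0.2  ]
0.2 87 [0.621 0.15  0.216] [0.606 0.137 0.2  ] [0.627 0.156 0.23 ]
0.23 88 [0.621 0.147 0.244] [0.607 0.136 0.231] [0.631 0.152 0.26 ]
0.26 109 [0.623 0.146 0.276] [0.601 0.137 0.261] [0.633 0.15  0.29 ]
0.29 132 [0.62  0.142 0.303] [0.6   0.135 0.29 ] [0.634 0.148 0.317]
top0 410
0.11 49 [0.605 0.149 0.127] [0.598 0.144 0.11 ] [0.618 0.159 0.139]
0.14 28 [0.603 0.148 0.159] [0.599 0.141 0.143] [0.619 0.157 0.17 ]
0.17 51 [0.605 0.144 0.187] [0.599 0.139 0.173] [0.617 0.154 0.199]
0.2 36 [0.603 0.144 0.219] [0.599 0.136 0.202] [0.619 0.154 0.23 ]
0.23 61 [0.609 0.139 0.243] [0.599 0.134 0.231] [0.622 0.152 0.26 ]
0.26 74 [0.604 0.14  0.275] [0.593 0.136 0.26 ] [0.627 0.148 0.29 ]
0.29 111 [0.609 0.139 0.303] [0.595 0.135 0.29 ] [0.627 0.145 0.316]
```

```bash
python3 - <<'E'
from h import *
from scipy.optimize import least_squares
res={}
for f in('top0','sc0'):
    P=np.load('pics/'+f+'_P.npy')
    k=(np.hypot(P[:,0]-.49,P[:,1]+.065)<.075)&(P[:,2]>.060)&(P[:,2]<.072)
    q=P[k]; s=least_squares(lambda p:np.hypot(q[:,0]-p[0],q[:,1]-p[1])-.0525,[.49,-.065],loss='soft_l1',f_scale=.003).x
    print(f,'well',len(q),s.round(4))
    k=(abs(P[:,0]-.62)<.05)&(abs(P[:,1]+.12)<.05)&(P[:,2]>.05)
    q=P[k];print('catch >50',q.min(0).round(3),q.max(0).round(3)); t=q[q[:,2]>.082]
    print('top',len(t),t.min(0).round(3),t.max(0).round(3),np.median(t,0).round(3))
    k=(abs(P[:,0]-.61)<.05)&(abs(P[:,1]-.15)<.04)&(P[:,2]>.05)&(P[:,2]<.085)
    q=P[k];print('hinge',q.min(0).round(3),q.max(0).round(3))
    k=(P[:,2]>.036)&(P[:,2]<.052)&(abs(P[:,0]-.615)<.09)&(abs(P[:,1]-.045)<.09)
    q=P[k];print('nozz',len(q),q.min(0).round(3),q.max(0).round(3),np.median(q,0).round(3))
E
```

```text
top0 well 251 [ 0.4997 -0.0577]
catch >50 [ 0.598 -0.13   0.05 ] [ 0.659 -0.083  0.094]
top 125 [ 0.611 -0.127  0.083] [ 0.645 -0.102  0.094] [ 0.627 -0.113  0.087]
hinge [0.584 0.144 0.05 ] [0.633 0.173 0.081]
nozz 1022 [ 0.525 -0.044  0.036] [0.679 0.115 0.051] [0.606 0.048 0.041]
sc0 well 276 [ 0.5069 -0.0578]
catch >50 [ 0.603 -0.13   0.05 ] [ 0.668 -0.083  0.096]
top 116 [ 0.613 -0.129  0.082] [ 0.655 -0.1    0.096] [ 0.639 -0.113  0.088]
hinge [0.592 0.147 0.05 ] [0.64  0.177 0.085]
nozz 1144 [ 0.525 -0.045  0.036] [0.687 0.123 0.052] [0.615 0.049 0.042]
```

```bash
cat >> h.py <<'E'
O=np.array([.620,.035]);YAW=.066
def t2w(x,y,z):
    c,s=np.cos(YAW),np.sin(YAW); return np.array([O[0]+c*x-s*y,O[1]+s*x+c*y,z])
def rel(target,yaw):  # yaw = world azimuth of tool y, tool down
    s=ctrl.read_state(); R0=R.from_rotvec(s['tool_rot'])
    y=np.array([np.cos(yaw),np.sin(yaw),0]);z=np.array([0,0,-1.]);x=np.cross(y,z)
    Rt=R.from_matrix(np.c_[x,y,z])
    return (R0.inv()*Rt).as_rotvec().round(4),(R0.inv().apply(target-s['tcp_pos'])*1000).round(1)
def st():
    s=ctrl.read_state(); p=s['tcp_pos'];c,q=np.cos(YAW),np.sin(YAW);d=p[:2]-O
    A=R.from_rotvec(s['tool_rot']).as_matrix()
    print('t',round(float(s['time_s']),2),'tray',np.round([1000*(c*d[0]+q*d[1]),1000*(-q*d[0]+c*d[1]),1000*p[2]],1),'yaw',round(float(np.arctan2(A[1,1],A[0,1])),3),'tz',A[:,2].round(3),'F',np.round(s['ft_force'],1),'w',round(float(s['grip_width']),4),'q',np.round(s['joints'],2))
E
python3 -c "
from h import *
print(rel(t2w(0,.165,.27),YAW));st()"
```

```text
(array([-1.3000e-03,  1.0000e-03,  1.1689e+00]), array([-509.3, -260.3,  -78.3]))
t 0.1 tray [-366.9  603.7  191.2] yaw 1.235 tz [-0.    -0.002 -1.   ] F [-0.4  0.2 -0.3] w 0.0916 q [-1.28  0.47 -0.01  1.6   0.01  1.07 -0.06]
```

>>> apply_moves:
  rows:
    - [0, 0, 0.1, -30, -15, -40, 0]
    - [0, 0, 0.25, -80, -40, -78, 0]
    - [0, 0, 0.4, -130, -66, -78, 0]
    - [0, 0, 0.55, -185, -95, -78, 0]
    - [0, 0, 0.7, -240, -123, -78, 0]
    - [0, 0, 0.85, -295, -150, -78, 0]
    - [0, 0, 1.0, -350, -180, -78, 0]
    - [0, 0, 1.1, -405, -208, -78, 0]
    - [0, 0, 1.169, -455, -233, -78, 0]
    - [0, 0, 1.169, -490, -250, -78, 0]
    - [-0.001, 0.001, 1.169, -509, -260, -78, 0]
    - [-0.001, 0.001, 1.169, -509, -260, -78, 0]
    - [-0.001, 0.001, 1.169, -509, -260, -78, 0]

```text
time_s: 1.72
tcp_pos: [0.6082, 0.2017, 0.2697]
tool_rot: [-2.144, -2.294, -0.001]
ft_force: [0.1, -0.5, 0.6]
grip_width: 0.0006
grasp_force: 0.0
```

```bash
python3 - <<'E'
from h import *
st()
im=snap('scene','sc1')[0]
cv2.imwrite('pics/sc1b.png',cv2.resize(im[120:330,190:430],(720,630))[:600])
print('r=205 path: (tray y, z)')
for a in [1.49,1.3,1.1,.9,.7,.5,.35,.25,.15,.1]:
    print(a,round(125-208*np.cos(a)+6*np.sin(a)+10),round(66+208*np.sin(a)+6*np.cos(a)))
E
```

```text
t 1.73 tray [ -0.8 167.1 269.7] yaw 0.067 tz [-0.001  0.002 -1.   ] F [ 0.1 -0.5  0.6] w 0.0006 q [-0.68  0.4   0.42  1.56 -0.17  1.22 -0.16]
r=205 path: (tray y, z)
1.49 124 274
1.3 85 268
1.1 46 254
0.9 10 233
0.7 -20 205
0.5 -45 171
0.35 -58 143
0.25 -65 123
0.15 -70 103
0.1 -71 93
```

View pics/sc1b.png

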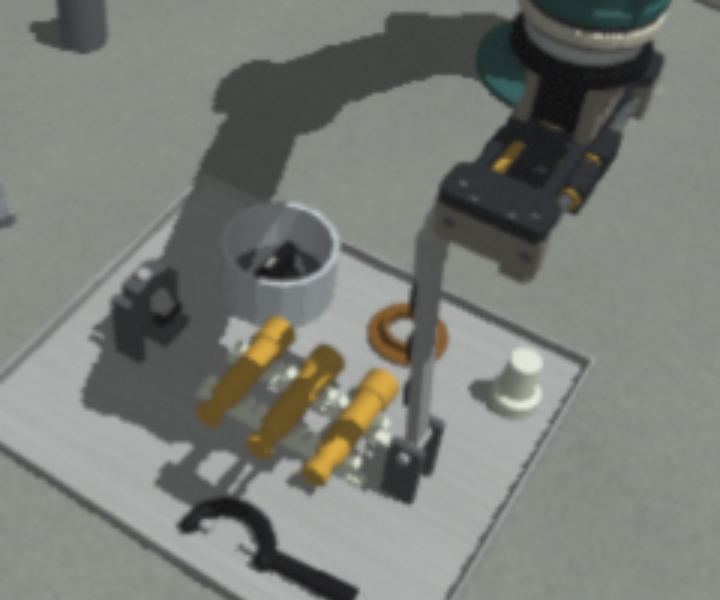

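>>> apply_moves:
  rows:
    - [0, 0, 0, -15, 0, -4, 0]
    - [0, 0, 0, -30, 0, -4, 0]
    - [0, 0, 0, -45, 0, -4, 0]
    - [0, 0, 0, -60, 0, -1, 0]
    - [0, 0, 0, -80, 0, 2, 0]
    - [0, 0, 0, -100, 0, 8, 0]
    - [0, 0, 0, -119, 0, 16, 0]
    - [0, 0, 0, -137, 0, 26, 0]
    - [0, 0, 0, -155, 0, 37, 0]
    - [0, 0, 0, -170, 0, 50, 0]
    - [0, 0, 0, -185, 0, 65, 0]
    - [0, 0, 0, -198, 0, 81, 0]
    - [0, 0, 0, -210, 0, 99, 0]
    - [0, 0, 0, -217, 0, 113, 0]
    - [0, 0, 0, -223, 0, 127, 0]
    - [0, 0, 0, -229, 0, 143, 0]
    - [0, 0, 0, -229, 0, 143, 0]

```text
time_s: 3.9
tcp_pos: [0.6231, -0.0282, 0.1251]
tool_rot: [-2.146, -2.291, 0.002]
ft_force: [0.0, -0.2, -0.3]
grip_width: 0.0006
grasp_force: 0.0
```

```bash
python3 - <<'E'
from h import *
st()
im=snap('scene','sc2')[0]
cv2.imwrite('pics/sc2b.png',cv2.resize(im[120:330,190:430],(720,630))[:600])
E
```

```text
t 3.9 tray [ -1.  -63.2 125.1] yaw 0.065 tz [-0.003  0.001 -1.   ] F [ 0.  -0.2 -0.3] w 0.0006 q [-0.33  0.52  0.44  1.75 -0.27  0.94  0.28]
```

View pics/sc2b.png

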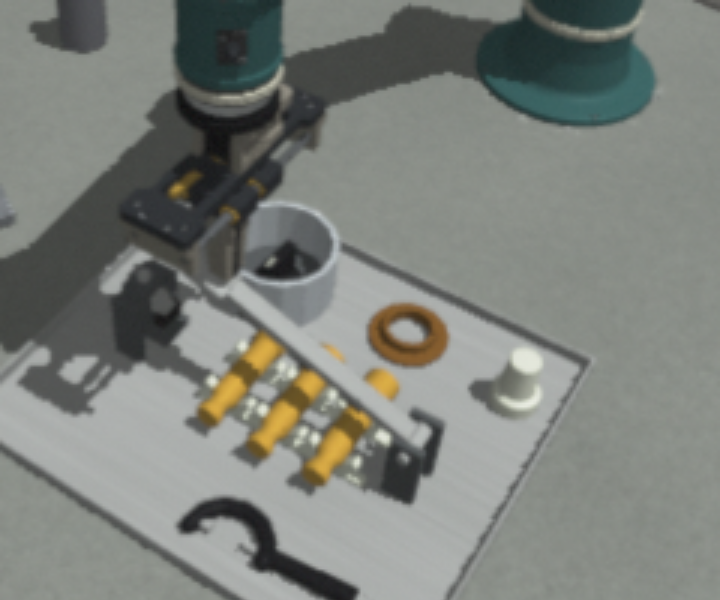

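>>> apply_moves:
  rows:
    - [0, 0, 0, -8, 0, 6, 0]
    - [0, 0, 0, -16, 0, 12, 0]
    - [0, 0, 0, -24, 0, 18, 0]
    - [0, 0, 0, -24, 0, 21, 0]
    - [0, 0, 0, -24, 0, 24, 0]
    - [0, 0, 0, -24, 0, 27, 0]
    - [0, 0, 0, -24, 0, 30, 0]
    - [0, 0, 0, -24, 0, 33, 0]
    - [0, 0, 0, -24, 0, 33, 0]

```text
time_s: 5.08
tcp_pos: [0.6256, -0.0516, 0.0935]
tool_rot: [-2.146, -2.293, -0.001]
ft_force: [0.7, 0.1, -0.4]
grip_width: 0.0003
grasp_force: 0.0
```

```bash
python3 -c "
from h import *
st()"
```

```text
t 5.08 tray [ -0.1 -86.7  93.5] yaw 0.066 tz [-0.     0.001 -1.   ] F [ 0.7  0.1 -0.4] w 0.0003 q [-0.28  0.56  0.43  1.76 -0.29  0.88  0.34]
```

>>> apply_moves:
  rows:
    - [0, 0, 0, 0, 0, 2, 0]
    - [0, 0, 0, 0, 0, 4, 0]
    - [0, 0, 0, 0, 0, 6, 0]
    - [0, 0, 0, 0, 0, 8, 0]
    - [0, 0, 0, 0, 0, 8, 0]

```text
time_s: 5.7
tcp_pos: [0.6256, -0.0517, 0.0855]
tool_rot: [-2.146, -2.293, -0.001]
ft_force: [0.2, -0.3, 0.6]
grip_width: 0.0003
grasp_force: 0.0
```

>>> apply_moves:
  rows:
    - [0, 0, 0, 0, 0, 1.5, 0]
    - [0, 0, 0, 0, 0, 3, 0]
    - [0, 0, 0, 0, 0, 4, 0]
    - [0, 0, 0, 0, 0, 4, 0]

```text
time_s: 6.2
tcp_pos: [0.6258, -0.0517, 0.0817]
tool_rot: [-2.146, -2.293, -0.002]
ft_force: [-0.5, 0.7, 0.0]
grip_width: 0.0005
grasp_force: 0.0
```

>>> apply_moves:
  rows:
    - [0, 0, 0, 0, 0, 1, 0]
    - [0, 0, 0, 0, 0, 2, 0]
    - [0, 0, 0, 0, 0, 3, 0]
    - [0, 0, 0, 0, 0, 3, 0]

```text
time_s: 6.7
tcp_pos: [0.6258, -0.0517, 0.0787]
tool_rot: [-2.146, -2.293, -0.002]
ft_force: [0.9, 0.1, -0.2]
grip_width: 0.0003
grasp_force: 0.0
```

>>> apply_moves:
  rows:
    - [0, 0, 0, 0, 0, 1, 0]
    - [0, 0, 0, 0, 0, 2, 0]
    - [0, 0, 0, 0, 0, 2, 0]

```text
time_s: 7.08
tcp_pos: [0.6258, -0.0517, 0.0767]
tool_rot: [-2.146, -2.293, -0.002]
ft_force: [0.1, 0.1, -0.1]
grip_width: 0.0002
grasp_force: 0.0
```

>>> apply_moves:
  rows:
    - [0, 0, 0, 0, 0, 1, 0]
    - [0, 0, 0, 0, 0, 2, 0]
    - [0, 0, 0, 0, 0, 2, 0]

```text
time_s: 7.45
tcp_pos: [0.6258, -0.0517, 0.0747]
tool_rot: [-2.147, -2.293, -0.002]
ft_force: [0.3, -0.3, 0.2]
grip_width: 0.0002
grasp_force: 0.0
```

>>> apply_moves:
  rows:
    - [0, 0, 0, 0, 0, 1, 0]
    - [0, 0, 0, 0, 0, 2, 0]
    - [0, 0, 0, 0, 0, 2, 0]

```text
time_s: 7.82
tcp_pos: [0.6257, -0.0517, 0.0726]
tool_rot: [-2.146, -2.293, -0.002]
ft_force: [-0.5, -0.7, 0.3]
grip_width: 0.0004
grasp_force: 0.0
```

```bash
python3 - <<'E'
from h import *
st()
im=snap('scene','sc3')[0]
cv2.imwrite('pics/sc3b.png',cv2.resize(im[190:270,210:330],(780,520),interpolation=cv2.INTER_CUBIC))
E
```

```text
t 7.83 tray [  0.  -86.9  72.6] yaw 0.066 tz [ 0.     0.001 -1.   ] F [-0.5 -0.7  0.3] w 0.0004 q [-0.27  0.59  0.42  1.77 -0.31  0.84  0.35]
```

View pics/sc3b.png

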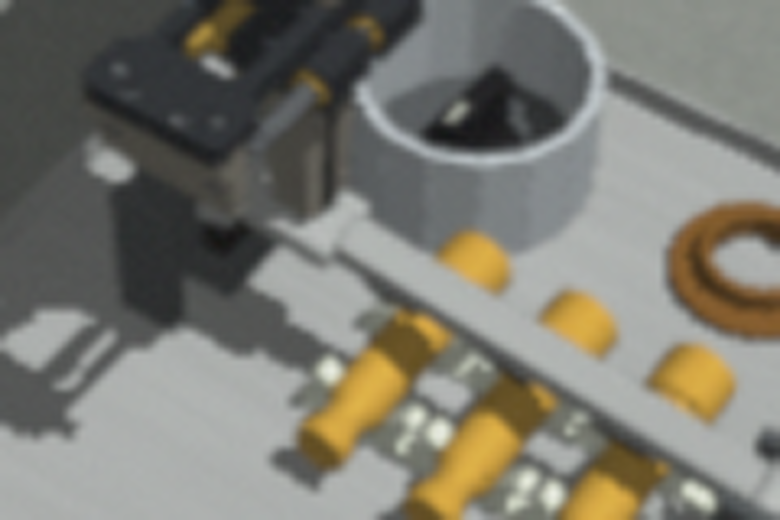

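The bar is nearly level under the fingertips and no catch force has shown yet. I'll keep pressing in small steps.

>>> apply_moves:
  rows:
    - [0, 0, 0, 0, 0, 0.7, 0]
    - [0, 0, 0, 0, 0, 1.5, 0]
    - [0, 0, 0, 0, 0, 1.5, 0]

```text
time_s: 8.25
tcp_pos: [0.6258, -0.0517, 0.0712]
tool_rot: [-2.147, -2.293, -0.002]
ft_force: [0.4, -0.2, -0.2]
grip_width: 0.0003
grasp_force: 0.0
```

>>> apply_moves:
  rows:
    - [0, 0, 0, 0, 0, 0.7, 0]
    - [0, 0, 0, 0, 0, 1.5, 0]
    - [0, 0, 0, 0, 0, 1.5, 0]

```text
time_s: 8.62
tcp_pos: [0.6258, -0.0517, 0.0697]
tool_rot: [-2.147, -2.293, -0.002]
ft_force: [0.3, -0.2, -0.0]
grip_width: 0.0001
grasp_force: 0.0
```

>>> apply_moves:
  rows:
    - [0, 0, 0, 0, 0, 0.7, 0]
    - [0, 0, 0, 0, 0, 1.5, 0]
    - [0, 0, 0, 0, 0, 1.5, 0]

```text
time_s: 9.0
tcp_pos: [0.6258, -0.0517, 0.0682]
tool_rot: [-2.146, -2.293, -0.002]
ft_force: [0.0, -0.2, 0.2]
grip_width: 0.0002
grasp_force: 0.0
```

>>> apply_moves:
  rows:
    - [0, 0, 0, 0, 0, 0.7, 0]
    - [0, 0, 0, 0, 0, 1.5, 0]
    - [0, 0, 0, 0, 0, 1.5, 0]

```text
time_s: 9.38
tcp_pos: [0.6258, -0.0517, 0.0667]
tool_rot: [-2.146, -2.293, -0.002]
ft_force: [0.1, -0.9, 0.3]
grip_width: 0.0005
grasp_force: 0.0
```

```bash
python3 - <<'E'
from h import *
def cloud(d,m):
    vs,us=np.mgrid[0:384,0:512]
    K=np.array([[m['fx'],0,m['cx']],[0,m['fy'],m['cy']],[0,0,1.]])
    pts=cv2.undistortPoints(np.stack([us.ravel(),vs.ravel()],1).astype(float)[:,None],K,np.array([m['k1'],0,0,0.]))[:,0]
    P=np.c_[pts,np.ones(len(pts))]*d.ravel()[:,None]
    E=np.array(m['extrinsics']);P=P@E[:3,:3].T+E[:3,3];P=P[d.ravel()>0]
    D=P[:,:2]-O;c,s=np.cos(YAW),np.sin(YAW)
    return np.c_[c*D[:,0]+s*D[:,1],-s*D[:,0]+c*D[:,1],P[:,2]]*1000
_,d,m=snap('scene','sc4')
for f,(d,m) in (('sc3',load('sc3')),('sc4',(d,m))):
    T=cloud(d,m)
    for y in range(-130,130,20):
        q=T[(abs(T[:,0])<9)&(abs(T[:,1]-y)<6)&(T[:,2]<130)&(T[:,2]>52)]
        if len(q):print(f,y,len(q),np.percentile(q[:,2],[10,50,90]).round(1))
E
```

```text
sc3 -110 11 [91.8 94.1 95.6]
sc3 -70 25 [90.5 92.5 94.1]
sc3 -50 21 [88.8 90.7 93. ]
sc3 -30 21 [86.5 87.9 89.6]
sc3 -10 19 [84.2 86.5 88.4]
sc3 10 21 [82.4 84.6 85.7]
sc3 30 26 [80.5 82.  83.5]
sc3 50 23 [78.4 80.3 82.1]
sc3 70 23 [76.  77.8 78.9]
sc3 90 26 [73.9 75.8 78. ]
sc3 110 25 [72.1 73.8 75.9]
sc4 -110 9 [85.3 88.2 90.7]
sc4 -70 24 [85.6 87.1 89.2]
sc4 -50 21 [83.8 85.4 87.6]
sc4 -30 20 [82.3 83.7 85.6]
sc4 -10 22 [80.5 82.6 84.7]
sc4 10 21 [79.9 80.8 82.3]
sc4 30 24 [78.4 79.9 80.6]
sc4 50 23 [76.1 78.5 80.3]
sc4 70 24 [74.7 76.  78.2]
sc4 90 26 [73.5 74.7 77. ]
sc4 110 25 [71.5 73.2 75.2]
```

```bash
python3 - <<'E'
from h import *
a,d,m=snap('wrist','w1')
im=cv2.imread('pics/sc4.png')
cv2.imwrite('pics/mix.png',np.vstack([cv2.resize(a,(400,300)),cv2.resize(im[195:255,210:290],(400,300),interpolation=cv2.INTER_CUBIC)]))
st()
d,m=load('sc2')
vs=None
from h import *
def P(u,v): 
    w=pix2w(m,d,u,v);D=w[:2]-O;c,s=np.cos(YAW),np.sin(YAW);return np.round([1e3*(c*D[0]+s*D[1]),1e3*(-s*D[0]+c*D[1]),1e3*w[2]])
for u,v in [(240,290),(300,340),(350,380),(400,425)]: print(P(190+u/3,120+v/3))
E
```

```text
t 9.47 tray [  0.  -86.8  66.7] yaw 0.066 tz [ 0.     0.001 -1.   ] F [ 0.5 -0.1 -0.4] w 0.0005 q [-0.27  0.6   0.41  1.77 -0.31  0.83  0.35]
[  3. -47. 136.]
[  1.  12. 111.]
[ 3. 62. 97.]
[  5. 112.  78.]
```

View pics/mix.png

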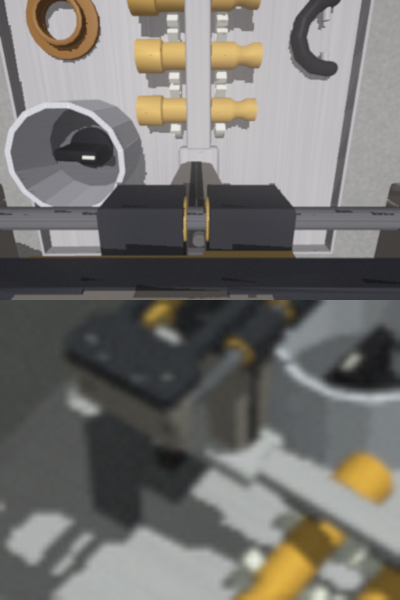

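```bash
cat >> h.py <<'E'
def cloud(d,m):
    vs,us=np.mgrid[0:384,0:512]
    K=np.array([[m['fx'],0,m['cx']],[0,m['fy'],m['cy']],[0,0,1.]])
    pts=cv2.undistortPoints(np.stack([us.ravel(),vs.ravel()],1).astype(float)[:,None],K,np.array([m['k1'],0,0,0.]))[:,0]
    P=np.c_[pts,np.ones(len(pts))]*d.ravel()[:,None]
    E=np.array(m['extrinsics']);P=P@E[:3,:3].T+E[:3,3];P=P[d.ravel()>0]
    D=P[:,:2]-O;c,s=np.cos(YAW),np.sin(YAW)
    return np.c_[c*D[:,0]+s*D[:,1],-s*D[:,0]+c*D[:,1],P[:,2]]*1000
E
python3 - <<'E'
from h import *
d,m=load('sc1');T=cloud(d,m)
for lo in range(255,420,12):
    q=T[(abs(T[:,0])<110)&(abs(T[:,1]-167)<60)&(T[:,2]>=lo)&(T[:,2]<lo+12)]
    if len(q):print(lo,len(q),np.percentile(q[:,0],[3,97]).round(),np.percentile(q[:,1],[3,97]).round())
d,m=load('sc4');T=cloud(d,m);print()
for lo in range(55,200,10):
    q=T[(abs(T[:,0])<110)&(abs(T[:,1]+87)<45)&(T[:,2]>=lo)&(T[:,2]<lo+10)]
    if len(q):print(lo,len(q),np.percentile(q[:,0],[3,97]).round(),np.percentile(q[:,1],[3,97]).round())
E
```

```text
255 28 [-6. 20.] [108. 115.]
267 39 [-8. 20.] [108. 114.]
279 30 [-6. 20.] [107. 113.]
291 46 [ 5. 19.] [108. 177.]
303 12 [12. 18.] [107. 176.]
375 105 [-79.  88.] [138. 198.]
387 345 [-79.  88.] [140. 198.]
399 512 [-79.  94.] [138. 198.]
411 452 [-69.  96.] [141. 198.]

55 80 [-86.  18.] [-129.  -45.]
65 55 [-87.  14.] [-119.  -44.]
75 58 [-5. 22.] [-103.  -44.]
85 152 [-8. 22.] [-115.  -48.]
95 25 [-8. 17.] [-96. -78.]
105 30 [-8. 18.] [-95. -77.]
115 31 [-12.  19.] [-94. -78.]
125 29 [-11.  19.] [-93. -77.]
135 26 [-10.  20.] [-89. -77.]
145 15 [-2. 21.] [-96. -76.]
155 6 [16. 22.] [-93. -76.]
165 1 [31. 31.] [-84. -84.]
175 75 [-79.  90.] [-114.  -57.]
185 182 [-78.  90.] [-109.  -56.]
195 276 [-76.  95.] [-100.  -56.]
```

The depth data puts the real fingertips about 20 mm above the reported TCP. The bar is therefore still at about 0.08 rad, which explains why no force has shown. I'll keep pressing in small steps and watch the force.

>>> apply_moves:
  rows:
    - [0, 0, 0, 0, 0, 0.7, 0]
    - [0, 0, 0, 0, 0, 1.5, 0]
    - [0, 0, 0, 0, 0, 2.3, 0]
    - [0, 0, 0, 0, 0, 3, 0]
    - [0, 0, 0, 0, 0, 3, 0]

```text
time_s: 10.1
tcp_pos: [0.6258, -0.0517, 0.0637]
tool_rot: [-2.147, -2.293, -0.002]
ft_force: [-0.1, 0.3, -0.5]
grip_width: 0.0002
grasp_force: 0.0
```

>>> apply_moves:
  rows:
    - [0, 0, 0, 0, 0, 0.7, 0]
    - [0, 0, 0, 0, 0, 1.4, 0]
    - [0, 0, 0, 0, 0, 2, 0]
    - [0, 0, 0, 0, 0, 2, 0]

```text
time_s: 10.6
tcp_pos: [0.6258, -0.0517, 0.0617]
tool_rot: [-2.146, -2.293, -0.002]
ft_force: [1.2, -0.1, 1.1]
grip_width: 0.0003
grasp_force: 0.0
```

>>> apply_moves:
  rows:
    - [0, 0, 0, 0, 0, 0.5, 0]
    - [0, 0, 0, 0, 0, 1, 0]
    - [0, 0, 0, 0, 0, 1.5, 0]
    - [0, 0, 0, 0, 0, 1.5, 0]

```text
time_s: 11.1
tcp_pos: [0.6258, -0.0517, 0.0602]
tool_rot: [-2.147, -2.293, -0.002]
ft_force: [0.2, -0.5, -0.9]
grip_width: 0.0004
grasp_force: 0.1
```

>>> apply_moves:
  rows:
    - [0, 0, 0, 0, 0, 0.5, 0]
    - [0, 0, 0, 0, 0, 1, 0]
    - [0, 0, 0, 0, 0, 1.5, 0]
    - [0, 0, 0, 0, 0, 1.5, 0]

```text
time_s: 11.6
tcp_pos: [0.6258, -0.0517, 0.0587]
tool_rot: [-2.146, -2.293, -0.002]
ft_force: [0.0, -0.9, -0.3]
grip_width: 0.0005
grasp_force: 0.1
```

>>> apply_moves:
  rows:
    - [0, 0, 0, 0, 0, 0.5, 0]
    - [0, 0, 0, 0, 0, 1, 0]
    - [0, 0, 0, 0, 0, 1.5, 0]
    - [0, 0, 0, 0, 0, 1.5, 0]

```text
time_s: 12.1
tcp_pos: [0.6258, -0.0517, 0.0572]
tool_rot: [-2.146, -2.293, -0.002]
ft_force: [-0.8, 0.4, 0.3]
grip_width: 0.0001
grasp_force: 0.0
```

>>> apply_moves:
  rows:
    - [0, 0, 0, 0, 0, 0.5, 0]
    - [0, 0, 0, 0, 0, 1, 0]
    - [0, 0, 0, 0, 0, 1.5, 0]
    - [0, 0, 0, 0, 0, 1.5, 0]

```text
time_s: 12.6
tcp_pos: [0.6258, -0.0517, 0.0557]
tool_rot: [-2.146, -2.293, -0.002]
ft_force: [-0.1, -0.2, 0.4]
grip_width: 0.0003
grasp_force: 0.0
```

```bash
cat >> h.py <<'E'
def bar(fn):
    _,d,m=snap('scene',fn);T=cloud(d,m)
    q=T[(abs(T[:,0]-2)<9)&(T[:,1]>-55)&(T[:,1]<115)&(T[:,2]>60)&(T[:,2]<110)]
    p=np.polyfit(125-q[:,1],q[:,2],1);p=np.polyfit(*(lambda r:(125-r[:,1],r[:,2]))(q[abs(q[:,2]-np.polyval(p,125-q[:,1]))<2.5]),1)
    print('bar slope',p[0].round(4),'z0',p[1].round(1),'z at tool',np.polyval(p,212).round(1),len(q))
E
python3 -c "
from h import *
st();bar('sc5')"
```

```text
t 12.6 tray [  0.1 -86.9  55.7] yaw 0.066 tz [ 0.     0.001 -1.   ] F [-0.1 -0.2  0.4] w 0.0003 q [-0.27  0.61  0.41  1.78 -0.32  0.81  0.36]
bar slope 0.03 z0 72.0 z at tool 78.4 365
```

>>> apply_moves:
  rows:
    - [0, 0, 0, 0, 0, 0.5, 0]
    - [0, 0, 0, 0, 0, 1, 0]
    - [0, 0, 0, 0, 0, 1.5, 0]
    - [0, 0, 0, 0, 0, 1.5, 0]

```text
time_s: 13.15
tcp_pos: [0.6258, -0.0517, 0.0542]
tool_rot: [-2.146, -2.293, -0.002]
ft_force: [0.1, 0.6, 0.9]
grip_width: 0.0006
grasp_force: 0.0
```

>>> apply_moves:
  rows:
    - [0, 0, 0, 0, 0, 0.5, 0]
    - [0, 0, 0, 0, 0, 1, 0]
    - [0, 0, 0, 0, 0, 1.5, 0]
    - [0, 0, 0, 0, 0, 1.5, 0]

```text
time_s: 13.65
tcp_pos: [0.6258, -0.0517, 0.0531]
tool_rot: [-2.147, -2.293, -0.002]
ft_force: [-1.5, 0.4, 4.6]
grip_width: 0.0004
grasp_force: 2.4
```

Contact: the force is 4.6 N. I'll go on in small steps towards about 20 N.

>>> apply_moves:
  rows:
    - [0, 0, 0, 0, 0, 0.5, 0]
    - [0, 0, 0, 0, 0, 1, 0]
    - [0, 0, 0, 0, 0, 1, 0]

```text
time_s: 14.02
tcp_pos: [0.6259, -0.0518, 0.0525]
tool_rot: [-2.147, -2.293, -0.002]
ft_force: [-2.7, 0.1, 7.5]
grip_width: 0.0006
grasp_force: 3.8
```

>>> apply_moves:
  rows:
    - [0, 0, 0, 0, 0, 0.5, 0]
    - [0, 0, 0, 0, 0, 1, 0]
    - [0, 0, 0, 0, 0, 1, 0]

```text
time_s: 14.4
tcp_pos: [0.6259, -0.0517, 0.0516]
tool_rot: [-2.146, -2.293, -0.002]
ft_force: [-2.8, 1.1, 7.9]
grip_width: 0.0005
grasp_force: 4.2
```

>>> apply_moves:
  rows:
    - [0, 0, 0, 0, 0, 0.5, 0]
    - [0, 0, 0, 0, 0, 1, 0]
    - [0, 0, 0, 0, 0, 1, 0]

```text
time_s: 14.78
tcp_pos: [0.6259, -0.0518, 0.0507]
tool_rot: [-2.147, -2.293, -0.002]
ft_force: [-3.6, 0.3, 8.9]
grip_width: 0.0003
grasp_force: 4.3
```

>>> apply_moves:
  rows:
    - [0, 0, 0, 0, 0, 0.5, 0]
    - [0, 0, 0, 0, 0, 1, 0]
    - [0, 0, 0, 0, 0, 1, 0]

```text
time_s: 15.15
tcp_pos: [0.6259, -0.0518, 0.0498]
tool_rot: [-2.147, -2.293, -0.002]
ft_force: [-3.3, -0.3, 10.4]
grip_width: 0.0006
grasp_force: 4.9
```

>>> apply_moves:
  rows:
    - [0, 0, 0, 0, 0, 0.5, 0]
    - [0, 0, 0, 0, 0, 1, 0]
    - [0, 0, 0, 0, 0, 1, 0]

```text
time_s: 15.52
tcp_pos: [0.6259, -0.0519, 0.0489]
tool_rot: [-2.147, -2.293, -0.003]
ft_force: [-4.6, 0.6, 11.2]
grip_width: 0.0005
grasp_force: 5.2
```

>>> apply_moves:
  rows:
    - [0, 0, 0, 0, 0, 0.5, 0]
    - [0, 0, 0, 0, 0, 1, 0]
    - [0, 0, 0, 0, 0, 1, 0]

```text
time_s: 15.9
tcp_pos: [0.6259, -0.0519, 0.0474]
tool_rot: [-2.147, -2.293, -0.002]
ft_force: [-2.6, 0.4, 5.2]
grip_width: 0.0006
grasp_force: 2.5
```

>>> apply_moves:
  rows:
    - [0, 0, 0, 0, 0, 0.4, 0]
    - [0, 0, 0, 0, 0, 0.8, 0]
    - [0, 0, 0, 0, 0, 0.8, 0]

```text
time_s: 16.27
tcp_pos: [0.626, -0.0518, 0.0461]
tool_rot: [-2.147, -2.293, -0.002]
ft_force: [-0.6, -0.3, -0.8]
grip_width: 0.0002
grasp_force: 0.0
```

>>> apply_moves:
  rows:
    - [0, 0, 0, 0, 0, 0.4, 0]
    - [0, 0, 0, 0, 0, 0.8, 0]
    - [0, 0, 0, 0, 0, 0.8, 0]

```text
time_s: 16.65
tcp_pos: [0.6257, -0.0517, 0.0449]
tool_rot: [-2.146, -2.293, -0.001]
ft_force: [-0.1, 0.2, -0.6]
grip_width: 0.0003
grasp_force: 0.0
```

```bash
python3 - <<'E'
from h import *
st();bar('sc6')
im=cv2.imread('pics/sc6.png');a,_,_=snap('wrist','w2')
cv2.imwrite('pics/mix2.png',np.vstack([cv2.resize(a[150:384,100:412],(400,300)),cv2.resize(im[195:255,210:290],(400,300),interpolation=cv2.INTER_CUBIC)]))
E
```

```text
t 16.65 tray [ -0.1 -86.8  44.9] yaw 0.066 tz [-0.     0.001 -1.   ] F [-0.1  0.2 -0.6] w 0.0003 q [-0.26  0.63  0.4   1.78 -0.33  0.8   0.37]
bar slope -0.0241 z0 72.4 z at tool 67.3 353
```

View pics/mix2.png

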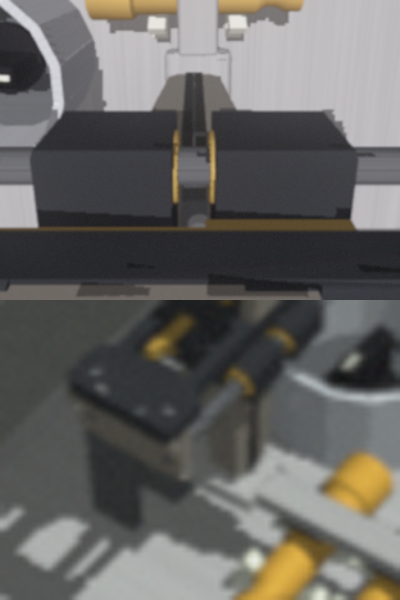

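>>> apply_moves:
  rows:
    - [0, 0, 0, 0, 0, 0.4, 0]
    - [0, 0, 0, 0, 0, 0.8, 0]
    - [0, 0, 0, 0, 0, 0.8, 0]

```text
time_s: 17.12
tcp_pos: [0.6258, -0.0517, 0.0446]
tool_rot: [-2.147, -2.293, -0.002]
ft_force: [-1.1, 0.4, 2.1]
grip_width: 0.0003
grasp_force: 1.2
```

>>> apply_moves:
  rows:
    - [0, 0, 0, 0, 0, 0.4, 0]
    - [0, 0, 0, 0, 0, 0.8, 0]
    - [0, 0, 0, 0, 0, 0.8, 0]

```text
time_s: 17.5
tcp_pos: [0.6259, -0.0517, 0.0444]
tool_rot: [-2.146, -2.293, -0.002]
ft_force: [-3.3, 0.1, 6.7]
grip_width: 0.0003
grasp_force: 3.7
```

>>> apply_moves:
  rows:
    - [0, 0, 0, 0, 0, 0.3, 0]
    - [0, 0, 0, 0, 0, 0.6, 0]
    - [0, 0, 0, 0, 0, 0.6, 0]

```text
time_s: 17.88
tcp_pos: [0.6259, -0.0517, 0.0443]
tool_rot: [-2.146, -2.293, -0.003]
ft_force: [-3.3, -0.1, 11.6]
grip_width: 0.0004
grasp_force: 5.4
```

>>> apply_moves:
  rows:
    - [0, 0, 0, 0, 0, 0.3, 0]
    - [0, 0, 0, 0, 0, 0.6, 0]
    - [0, 0, 0, 0, 0, 0.6, 0]

```text
time_s: 18.25
tcp_pos: [0.626, -0.0517, 0.0441]
tool_rot: [-2.146, -2.293, -0.003]
ft_force: [-5.3, 0.2, 14.7]
grip_width: 0.0002
grasp_force: 6.7
```

>>> apply_moves:
  rows:
    - [0, 0, 0, 0, 0, 0.3, 0]
    - [0, 0, 0, 0, 0, 0.6, 0]
    - [0, 0, 0, 0, 0, 0.6, 0]

```text
time_s: 18.62
tcp_pos: [0.626, -0.0517, 0.0438]
tool_rot: [-2.146, -2.293, -0.003]
ft_force: [-5.1, 1.2, 15.0]
grip_width: 0.0005
grasp_force: 7.5
```

```bash
python3 -c "
from h import *
st();bar('sc7')"
```

```text
t 18.62 tray [  0.2 -86.9  43.8] yaw 0.066 tz [ 0.001  0.002 -1.   ] F [-5.1  1.2 15. ] w 0.0005 q [-0.26  0.63  0.4   1.78 -0.33  0.79  0.37]
bar slope -0.0279 z0 72.2 z at tool 66.3 355
```

>>> apply_moves:
  rows:
    - [0, 0, 0, 0, 0, 0.3, 0]
    - [0, 0, 0, 0, 0, 0.6, 0]
    - [0, 0, 0, 0, 0, 0.6, 0]

```text
time_s: 19.05
tcp_pos: [0.626, -0.0517, 0.0434]
tool_rot: [-2.146, -2.293, -0.003]
ft_force: [-5.4, 0.5, 16.9]
grip_width: 0.0005
grasp_force: 8.3
```

>>> apply_moves:
  rows:
    - [0, 0, 0, 0, 0, 0.3, 0]
    - [0, 0, 0, 0, 0, 0.6, 0]
    - [0, 0, 0, 0, 0, 0.6, 0]

```text
time_s: 19.42
tcp_pos: [0.626, -0.0517, 0.043]
tool_rot: [-2.146, -2.292, -0.004]
ft_force: [-6.6, 0.8, 18.4]
grip_width: 0.0003
grasp_force: 9.1
```

Stiffness was high up to about 15 N and then fell to about 4 N/mm. That means the tongue unloaded first and the rubber took over after, so the bar is caught. Next I'll lift and move over the well.

>>> apply_moves:
  rows:
    - [0, 0, 0, 0, 0, -2, 0]
    - [0, 0, 0, 0, 0, -10, 0]
    - [0, 0, 0, 0, 0, -40, 0]
    - [0, 0, 0, 0, 0, -80, 0]
    - [0, 0, -0.15, 0, -20, -107, 10]
    - [0, 0, -0.3, 0, -40, -107, 35]
    - [0, 0, -0.45, 0, -60, -107, 35]
    - [0, 0, -0.6, 1, -80, -107, 35]
    - [0, 0, -0.75, 2, -100, -107, 35]
    - [0, 0, -0.9, 2, -125, -107, 35]
    - [0, 0, -1.05, 2, -125, -107, 35]
    - [0, 0, -1.2, 2, -125, -107, 35]
    - [0, 0, -1.35, 2, -125, -107, 35]
    - [0, 0, -1.5, 2, -125, -107, 35]
    - [0, 0, -1.571, 2, -125, -107, 35]
    - [0, 0, -1.571, 2, -125, -107, 35]

```text
time_s: 21.42
tcp_pos: [0.5009, -0.0582, 0.1475]
tool_rot: [-0.102, 3.14, 0.002]
ft_force: [-0.4, -0.4, 0.1]
grip_width: 0.0352
grasp_force: 0.0
```

```bash
python3 - <<'E'
from h import *
st();bar('sc8')
d,m=load('sc8');T=cloud(d,m)
q=T[(abs(T[:,0]+125)<75)&(abs(T[:,1]+85)<110)&(T[:,2]>110)]
for lo in range(110,280,10):
    k=q[(q[:,2]>=lo)&(q[:,2]<lo+10)]
    if len(k)>3:print(lo,len(k),np.percentile(k[:,0],[5,95]).round(),np.percentile(k[:,1],[5,95]).round())
a,d,m=snap('wrist','w3')
b,_,_=snap('top','top3')
cv2.imwrite('pics/mix3.png',np.vstack([cv2.resize(a,(400,300)),cv2.resize(b[150:240,180:300],(400,300))]))
T=cloud(d,m); k=T[(np.hypot(T[:,0]+125,T[:,1]+85)<62)&(T[:,2]>30)]
print('wrist heights near well',np.percentile(k[:,2],[5,50,95]).round(1))
E
```

```text
t 21.43 tray [-125.   -85.2  147.5] yaw 1.636 tz [ 0.     0.001 -1.   ] F [-0.4 -0.4  0.1] w 0.0352 q [-0.08  0.28  0.16  2.01 -0.06  0.86  1.74]
bar slope -0.0228 z0 72.2 z at tool 67.4 353
170 37 [-132. -112.] [-112.  -56.]
180 44 [-132. -112.] [-111.  -55.]
190 46 [-130. -111.] [-116.  -54.]
200 53 [-129. -111.] [-116.  -53.]
210 48 [-130. -111.] [-114.  -52.]
220 60 [-132. -111.] [-116.  -51.]
230 60 [-130. -111.] [-118.  -51.]
240 37 [-123. -111.] [-119.  -50.]
250 17 [-133. -108.] [-110.  -39.]
260 136 [-142.  -91.] [-166.    1.]
270 268 [-141.  -90.] [-165.   -4.]
wrist heights near well [ 66.5 282.2 298.6]
```

View pics/mix3.png

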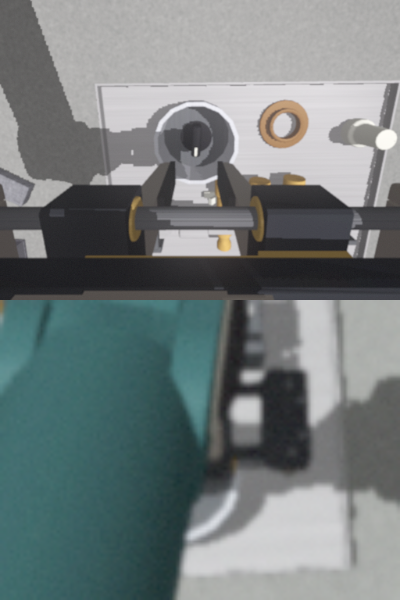

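The bar stays down at −0.023 rad with nothing touching it. In the wrist view the knob sits centred between the fingers at (195,140), with its white mark at the +x end and its bar along tray x. Next I'll descend.

>>> apply_moves:
  rows:
    - [0, 0, 0, 0, 0, 30, 35]
    - [0, 0, 0, 0, 0, 60, 35]
    - [0, 0, 0, 0, 0, 85, 35]
    - [0, 0, 0, 0, 0, 100, 35]
    - [0, 0, 0, 0, 0, 115, 35]
    - [0, 0, 0, 0, 0, 125, 35]
    - [0, 0, 0, 0, 0, 135, 35]
    - [0, 0, 0, 0, 0, 143, 35]
    - [0, 0, 0, 0, 0, 143, 35]
    - [0, 0, 0, 0, 0, 143, 0]
    - [0, 0, 0, 0, 0, 143, 0]
    - [0, 0, 0, 0, 0, 143, 0]
    - [0, 0, 0, 0, 0, 143, 0]
  grip_force: 25

```text
time_s: 23.2
tcp_pos: [0.5013, -0.058, 0.0049]
tool_rot: [-0.103, 3.139, 0.002]
ft_force: [-0.2, -0.1, 2.5]
grip_width: 0.0128
grasp_force: 24.8
```

```bash
python3 -c "
from h import *
st()"
```

```text
t 23.2 tray [-124.6  -85.     4.9] yaw 1.637 tz [ 0.001  0.001 -1.   ] F [-0.2 -0.1  2.5] w 0.0128 q [-0.05  0.51  0.12  2.08 -0.11  0.55  1.79]
```

>>> apply_moves:
  rows:
    - [0, 0, 0.12, 0, 0, 0, 0]
    - [0, 0, 0.24, 0, 0, 0, 0]
    - [0, 0, 0.36, 0, 0, 0, 0]
    - [0, 0, 0.48, 0, 0, 0, 0]
    - [0, 0, 0.6, 0, 0, 0, 0]
    - [0, 0, 0.72, 0, 0, 0, 0]
    - [0, 0, 0.84, 0, 0, 0, 0]
    - [0, 0, 0.96, 0, 0, 0, 0]
    - [0, 0, 1.08, 0, 0, 0, 0]
    - [0, 0, 1.2, 0, 0, 0, 0]
    - [0, 0, 1.2, 0, 0, 0, 0]

```text
time_s: 24.58
tcp_pos: [0.5024, -0.0563, 0.0049]
tool_rot: [1.683, 2.652, 0.005]
ft_force: [3.2, 4.5, 1.4]
grip_width: 0.013
grasp_force: 24.9
```

```bash
python3 -c "
from h import *
st();print(ctrl.read_state()['moment'])"
```

```text
t 24.57 tray [-123.4  -83.3    4.9] yaw 0.44 tz [ 0.002  0.002 -1.   ] F [3.2 4.5 1.4] w 0.013 q [-0.3   0.54  0.43  2.1  -0.41  0.58  0.86]
[ 0.99811854 -0.6757297  -0.0522712 ]
```

>>> apply_moves:
  rows:
    - [0, 0, 0.12, 0, 0, 0, 0]
    - [0, 0, 0.24, 0, 0, 0, 0]
    - [0, 0, 0.36, 0, 0, 0, 0]
    - [0, 0, 0.48, 0, 0, 0, 0]
    - [0, 0, 0.6, 0, 0, 0, 0]
    - [0, 0, 0.72, 0, 0, 0, 0]
    - [0, 0, 0.84, 0, 0, 0, 0]
    - [0, 0, 0.96, 0, 0, 0, 0]
    - [0, 0, 1.08, 0, 0, 0, 0]
    - [0, 0, 1.14, 0, 0, 0, 0]
    - [0, 0, 1.14, 0, 0, 0, 0]

```text
time_s: 25.95
tcp_pos: [0.5043, -0.0567, 0.005]
tool_rot: [2.847, 1.325, 0.009]
ft_force: [7.9, 3.8, -4.6]
grip_width: 0.0127
grasp_force: 24.9
```

```bash
python3 -c "
from h import *
st();print(ctrl.read_state()['moment'])"
```

```text
t 25.95 tray [-121.5  -83.8    5. ] yaw -0.7 tz [ 0.005  0.001 -1.   ] F [ 7.9  3.8 -4.6] w 0.0127 q [-0.52  0.62  0.72  2.11 -0.69  0.65 -0.02]
[ 0.78205009 -1.75575639 -0.03816789]
```

>>> apply_moves:
  rows:
    - [0, 0, 0.04, 0, 0, 0, 0]
    - [0, 0, 0.08, 0, 0, 0, 0]
    - [0, 0, 0.12, 0, 0, 0, 0]
    - [0, 0, 0.12, 0, 0, 0, 0]

```text
time_s: 26.45
tcp_pos: [0.5042, -0.057, 0.005]
tool_rot: [2.92, 1.156, 0.008]
ft_force: [7.6, 2.3, -3.6]
grip_width: 0.0131
grasp_force: 25.8
```

```bash
python3 -c "
from h import *
st();print(ctrl.read_state()['moment'])"
```

```text
t 26.45 tray [-121.6  -84.1    5. ] yaw -0.817 tz [ 0.005  0.001 -1.   ] F [ 7.6  2.3 -3.6] w 0.0131 q [-0.55  0.63  0.75  2.11 -0.72  0.67 -0.12]
[ 0.50251767 -1.6546698   0.58114686]
```

The moment has risen to 0.58 N m at about 2.45 rad, so the knob is on its stop. I'll release and lift.

>>> apply_moves:
  rows:
    - [0, 0, 0.11, 0, 0, 0, 35]
    - [0, 0, 0.11, 0, 0, 0, 35]
    - [0, 0, 0.11, 0, 0, 0, 35]
    - [0, 0, 0.11, 0, 0, 0, 35]
    - [0, 0, 0.11, 0, 0, -15, 35]
    - [0, 0, 0.11, 0, 0, -40, 35]
    - [0, 0, 0.11, 0, 0, -70, 35]
    - [0, 0, 0.11, 0, 0, -110, 35]
    - [0, 0, 0.11, 0, 0, -160, 35]
    - [0, 0, 0.11, -30, -90, -200, 35]
    - [0, 0, 0.11, -60, -150, -200, 35]
    - [0, 0, 0.11, -60, -150, -200, 35]
    - [0, 0, 0.11, -60, -150, -200, 35]

```text
time_s: 28.08
tcp_pos: [0.354, 0.0124, 0.205]
tool_rot: [-2.977, -0.988, -0.005]
ft_force: [0.6, -0.3, 0.1]
grip_width: 0.0352
grasp_force: 0.0
```

```bash
python3 - <<'E'
from h import *
st();bar('sc9')
im=cv2.imread('pics/sc9.png');b,d,m=snap('top','top4')
cv2.imwrite('pics/mix4.png',np.vstack([cv2.resize(im[120:330,190:430],(400,300)),cv2.resize(b[90:240,110:310],(400,300))]))
E
```

```text
t 28.07 tray [-266.9   -5.   205. ] yaw -0.93 tz [ 0.002  0.005 -1.   ] F [ 0.6 -0.3  0.1] w 0.0352 q [-1.25 -0.27  1.01  2.29  0.27  1.01 -1.33]
bar slope -0.0233 z0 72.2 z at tool 67.2 347
```

View pics/mix4.png

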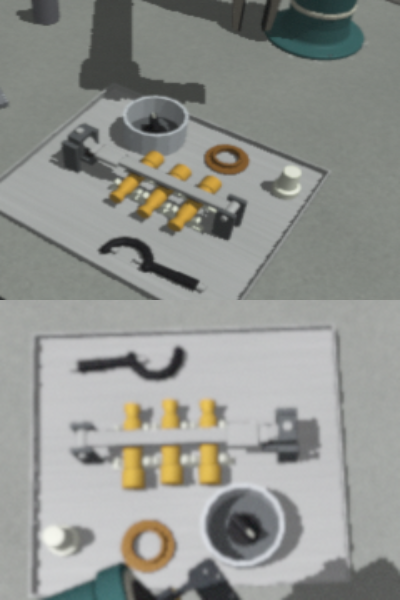

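The bar stays shut at −0.023 rad, and the nozzles and bystanders have not moved. The knob's mark now points down and right at (248,535), about 135° clockwise from its start. The arm is clear, so I'm handing in.

```bash
python3 -c "
from h import *
print(job.hand_in())"
```

```text
the job is handed in; nothing more can be done
None
```

I handed the job in at about 28 s, with no verdict returned: the keeper bar stays shut under the catch by itself (pressed to about 18 N), the knob is turned clockwise to its stop, nothing else appears to have moved, and the arm is clear.

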